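# Start a phone curing in the UV box

## Task

The phone in the open tray of the UV curing box is waiting for its glue to set: push the tray gently all the way home, then reach a closed fingertip down into the round well on top of the box, press the sunken start key fully down and let it come back up. Nothing is to be picked up: do not touch the phone, do not shove or lift the box, leave the raised stop key alone and everything else on the bench and on the box where it is.

Things in the scene. Friction and masses are not known exactly. Their poses are not given: they have to be found in the camera images.
- uvbox: White UV curing box, 180 (x) x 250 (y) x 105 mm high, 2.8 kg, loose on rubber feet: a hard shove slides it. Origin: centre of its underside; z up; its front, with the tray, looks to -x. Housing front at x = -90 mm, flat top at z = 105. On top at x = -35 mm: the well with the start key at y = +65, a flat display in the middle, the raised stop key at y = -80; a roll of tape on the rear half.
- tray (a joint): Pull-out tray: how far it stands out, in m, 0 = fully home (its front against the housing), starts at 0.085 to 0.115. It slides along the box's -x to open, +x to close, with about 2 N of friction and no spring or latch; it stays where it is left.
- tray_pull (a point): Middle of the tray's steel bar handle: level, 11 mm thick, 120 mm long along the box's y, 35 mm in front of the tray's front panel and 41 mm above the bench. The panel (10 mm thick, 250 mm wide) reaches from 13 to 63 mm above the bench. With the tray home the bar is at x = -135 mm in the box's frame. The space in front of the bar is free.
- well_mouth (a point): Centre of the mouth of the round well, level with the box's top, 105 mm above the bench. The well is 50 mm across with straight walls and 22 mm deep.
- start_top (a point): Centre of the top of the start key, a round grey cap 24 mm across in the middle of the well; its top lies 12 mm below the well's mouth (93 mm above the bench) and moves down with the key. A fingertip up to about 40 mm across the corners fits into the well.
- start_key (a joint): Travel of the start key in m, 0 = up, 0.005 = fully down. A spring returns it; it takes about 4 N to hold it fully down.
- stop_top (a point): Centre of the top of the stop key, a raised grey mushroom 32 mm across, standing about 23 mm above the box's top. To be left alone.
- stop_key (a joint): Travel of the stop key in m, 0 = up, 0.005 = fully down (about 4 N).
- phone: Phone with fresh glass, 68 x 140 x 8 mm, lying loose and flat across the tray (long side roughly along the box's y), its underside 18 mm above the bench. Origin at the centre of its underside. Not to be touched.
- tape: Loose roll of amber tape, 60 mm across, 12 mm high, lying on the rear of the box's top. Origin at the centre of its underside.
- dish: Loose small steel dish, 76 mm across, 22 mm high, on the bench close behind the box. Origin under its centre.
- driver: Loose screwdriver, 160 mm long, lying on the bench to the right. Origin under its middle.
- tweezers: Loose steel tweezers, 135 mm long, 8 mm high, lying on the bench beside the box, on its +y side. Origin under the middle.
- fluxjar: Loose small jar with black cap, 44 mm across, 36 mm high, on the right of the bench. Origin under its centre.
- cleaner: Loose clear bottle, 64 mm across, 170 mm high, on the left of the bench. Origin under its centre.
- mouse: Loose black computer mouse, 102 x 58 x 29 mm, on the near right of the bench. Origin under its centre.

How it is judged:
By the outcome, as a careful person would: the job done as asked, in the order asked, and still so for the second after the job is handed in, with the robot touching nothing.
It also fails if it takes over 45 s, if anything falls off the work surface, if the arm or the gripper's body presses on something with over 40 N, if the wrist force passes 120 N, or if a joint passes its speed limit or range.

## Robot

A 6-joint arm with a two-finger parallel gripper is mounted at the origin on the work surface. World frame = base frame: x ahead of the robot, y to its left, z up, the work surface at z = 0. Lengths are in m, angles in rad, forces in N, time in s.
With the tool pointing down it reaches from about 0.35 to 0.975 m from the base axis. Payload 4.9 kg.
Tool frame: the origin (TCP) lies on the centre line of the jaws, within the pads' length; the fingertips stand ctrl.tcp_to_tips ahead of it and the grasp point (between the pads) lies 3 mm ahead of it (ctrl.tcp_to_tips is the distance from the TCP to the fingertips, in m); z points along the fingers, y is the direction in which the jaws open and shut (so a half turn about z gives the same grasp; the last joint's range is limited). The gripper opens to 85 mm and grips with 20 to 120 N. Pads are 22 mm wide; open, the fingers measure 114 mm over their backs; the gripper's body (76 mm by 85 mm) begins 54 mm behind the grasp point. The pads swing forward as they close: fully open they stand 13 mm farther back than shut.
Start: joints at [1.009, 0.053, 1.613, -0, 1.476, -0.119], TCP at [0.268, 0.565, 0.253] pointing down, gripper open.
Joint ranges: [-3.01, 3.01], [-1.01, 2.22], [0.06, 2.58], [-1.02, 4.17], [0.09, 2.62], [-3.14, 3.14]. Speed limits (rad/s): [2.57, 2.57, 3.14, 3.14, 3.14, 3.14].

## Interface

Orientations are given as a rotation vector (axis times angle).
In Python, from station import ctrl, vision gives the robot as it stands.
- The arm moves only by the tool jog_arm, never from a script. Its argument "deltas" is a list of rows, each a list of 7 numbers: the turn, a rotation vector about the tool's x, y, z in rad, then the shift along the tool's x, y, z in cm, then the opening, from 0 (shut) to 1 (fully open). A call has 1 to 12 rows; each row shifts and turns the commanded pose from where the row before left it, along the tool's axes as they then stand; what a row does not reach is not made up. A row lasts 1/12 s, in which the tool goes at most 41.7 mm and 7.16 degrees, less where a joint would pass 70% of its speed; a pose out of reach is approached as far as the arm can. A call with a gripper value outside its range is refused whole. The fingers move at their own pace and stop on an object; "grip_force" is the grip in N (left out, the last holds). Time passes only in rows, so rows that do not move let the fingers close. It gives the time, the measured TCP pose, the force and the opening at its end, in the units of the state.
- ctrl.get_obs(): the state, without advancing time (a new reading comes with each control period).
- vision.get_image(name): name is "scene" or "top" or "wrist"; returns (picture, depth): 384x512x3 uint8, red, green, blue; 384x512 float32, m along the optical axis (not along the pixel's ray), 0 where there is no reading.
- vision.calibration(name): a dict with "fx", "fy", "cx", "cy" (pixels), "dist" ([k1, k2, p1, p2, k3] as OpenCV has them; the pictures are not rectified), "rvec" (rotation vector, rad) and "tvec" (3), from world to camera coordinates, as OpenCV has them; the wrist camera has in their place "hand_eye" (4x4, takes a point from camera to tool coordinates, whose origin is the TCP and whose axes are the flange's). Camera axes: x right, y down, z forward; pixel columns grow to the right and rows downward; lengths in m; the calibration is good to about 2 mm. A picture is of the moment at which its call begins: read the wrist's pose just before it. calibration takes no time and is no camera call.
- ctrl.finish_job(): hands the job in, once; it reports no verdict.
The state is a dict: "t": time; "q": joint angles; "dq": joint speeds; "effort": joint torques, N m; "tool_pos": TCP position; "tool_rot": TCP orientation; "contact_force": force on the tool from outside, world axes, zero at the start; "wrist_torque": the same for the moment, N m; "opening": finger opening in m.
Only numpy, scipy, OpenCV 4.12 (cv2) and the standard library are available. Lean on these libraries where they do the work, as an engineer would, in place of code of your own. Each camera call takes 0.05 s, during which the arm holds its last target. There are 200 camera calls.

## Working session

There is one attempt and no reset: what is moved stays moved. The work goes in short steps, Python scripts to look and compute and a tool call to move; the robot and the scene stay as the last step left them, time stands still between calls to the robot, and variables do not carry over. Pictures are saved under pics/ and viewed, about 8 in all and at most 12, crops included, and the job is handed in when it is done.

Besides the shell and the picture viewer there is one more tool, called after "Call:" by a JSON object that holds its "op" and its "data", one argument or row to a line. jog_arm: Moves the arm, as the interface text tells. Its arguments: {"type":"object","properties":{"deltas":{"type":"array"},"grip_force":{"type":"number"}},"required":["deltas"]}

```bash
mkdir -p pics; ls
cat > h.py <<'E'
import numpy as np, cv2
from scipy.spatial.transform import Rotation as R
from station import ctrl, vision
def world(name, uv, depth, obs=None):
    c=vision.calibration(name); K=np.array([[c['fx'],0,c['cx']],[0,c['fy'],c['cy']],[0,0,1]])
    n=cv2.undistortPoints(np.array(uv,float).reshape(-1,1,2),K,np.array(c['dist'])).reshape(-1,2)
    p=np.c_[n,np.ones(len(n))]*np.array(depth).reshape(-1,1)
    if 'hand_eye' in c:
        H=np.array(c['hand_eye']); p=p@H[:3,:3].T+H[:3,3]
        return R.from_rotvec(obs['tool_rot']).apply(p)+obs['tool_pos']
    return (p-np.array(c['tvec']).ravel())@R.from_rotvec(np.ravel(c['rvec'])).as_matrix()
E
python3 - <<'E'
from h import *
o=ctrl.get_obs(); print(o, ctrl.tcp_to_tips)
for n in ('top','scene'):
    im,d=vision.get_image(n); np.savez(f'{n}.npz',im=im,d=d)
    cv2.imwrite(f'pics/{n}.png',cv2.resize(im[:,:,::-1],(800,600)))
E
```

```text
pics
{'t': 0.0, 'q': array([ 1.00901277e+00,  5.33360982e-02,  1.61432484e+00,  1.84416021e-05,
        1.47600349e+00, -1.19003223e-01]), 'dq': array([-0.00155398,  0.00032838,  0.00241806, -0.00011883, -0.00060597,
       -0.00056654]), 'effort': array([-1.34609845e-04, -3.93706441e+01, -3.70163512e+01, -1.95957437e-04,
        7.59706367e-03,  5.73591990e-06]), 'tool_pos': array([0.26746323, 0.5642248 , 0.25205742]), 'tool_rot': array([-6.89696688e-01, -3.06422247e+00,  3.05729917e-03]), 'contact_force': array([ 0.83437387,  0.51895694, -1.02358993]), 'wrist_torque': array([ 0.02552489, -0.04271179,  0.02283899]), 'opening': 0.08535777578853077} 0.022
```

View pics/top.png

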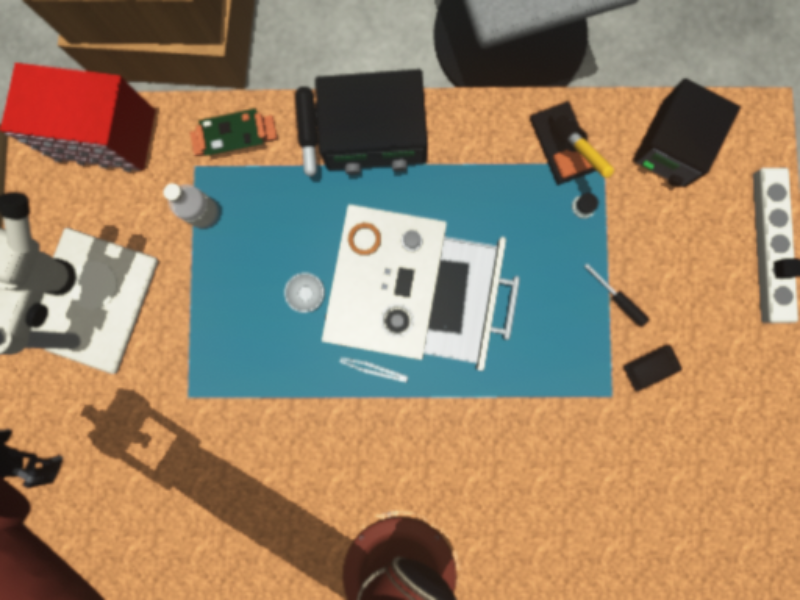

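View pics/scene.png

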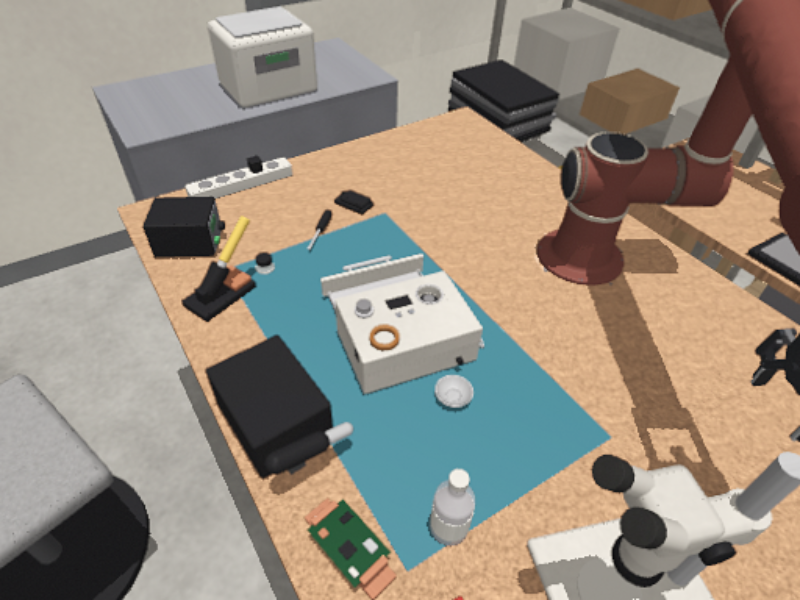

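The top view shows the box (800x600 px) with corners at about (349,206), (446,221), (421,358), (323,341). The well is at (397,320), the stop key at (412,240) and the bar from (517,280) to (508,337). The tray faces world -y.

```bash
cat >> h.py <<'E'
def onplane(name, uv, z, obs=None):
    a=world(name,uv,[0.0]*len(uv),obs); b=world(name,uv,[1.0]*len(uv),obs); t=(np.array(z)-a[:,2])/(b[:,2]-a[:,2])
    return a+(b-a)*t[:,None]
E
python3 - <<'E'
from h import *
np.set_printoptions(precision=4,suppress=True)
px=np.array([[349,206],[446,221],[421,358],[323,341],[397,320],[412,240],[517,280],[508,337],[503,239],[481,368]])*.64
z=[.105]*5+[.128]+[.046]*2+[.063]*2
P=onplane('top',px,z); print(P)
D=np.load('top.npz')['d']; print(world('top',px[4:8],[D[int(v),int(u)] for u,v in px[4:8]]))
print(np.degrees(np.arctan2(*(P[1]-P[0])[[1,0]])),np.degrees(np.arctan2(*(P[3]-P[0])[[1,0]])))
im=np.load('top.npz')['im'][120:245,195:345]
cv2.imwrite('pics/crop.png',cv2.resize(im[:,:,::-1],(720,600),interpolation=cv2.INTER_CUBIC))
o=ctrl.get_obs();print(R.from_rotvec(o['tool_rot']).as_matrix())
print({k:v for k,v in vision.calibration('wrist').items()})
E
```

```text
[[ 0.6792  0.0863  0.105 ]
 [ 0.6505 -0.0889  0.105 ]
 [ 0.405  -0.0424  0.105 ]
 [ 0.4356  0.1313  0.105 ]
 [ 0.4724 -0.0001  0.105 ]
 [ 0.6119 -0.0274  0.128 ]
 [ 0.5499 -0.2245  0.046 ]
 [ 0.4431 -0.2056  0.046 ]
 [ 0.6249 -0.1971  0.063 ]
 [ 0.3862 -0.1526  0.063 ]]
[[ 0.4731  0.0001  0.0926]
 [ 0.6123 -0.0274  0.126 ]
 [ 0.55   -0.2246  0.0451]
 [ 0.4431 -0.2059  0.0439]]
-99.30892097095692 169.52409902955108
[[-0.9036  0.4285 -0.001 ]
 [ 0.4285  0.9036 -0.0016]
 [ 0.0002 -0.0019 -1.    ]]
{'fx': 299.4001720108389, 'fy': 299.4001720108389, 'cx': 257.61912488389544, 'cy': 195.85982838548387, 'dist': array([-0.0805,  0.    ,  0.    ,  0.    ,  0.    ]), 'hand_eye': array([[-0.0003, -0.9633, -0.2686,  0.0695],
       [ 1.    , -0.    , -0.0011,  0.0006],
       [ 0.001 , -0.2686,  0.9633, -0.1205],
       [ 0.    ,  0.    ,  0.    ,  1.    ]])}
```

View pics/crop.png

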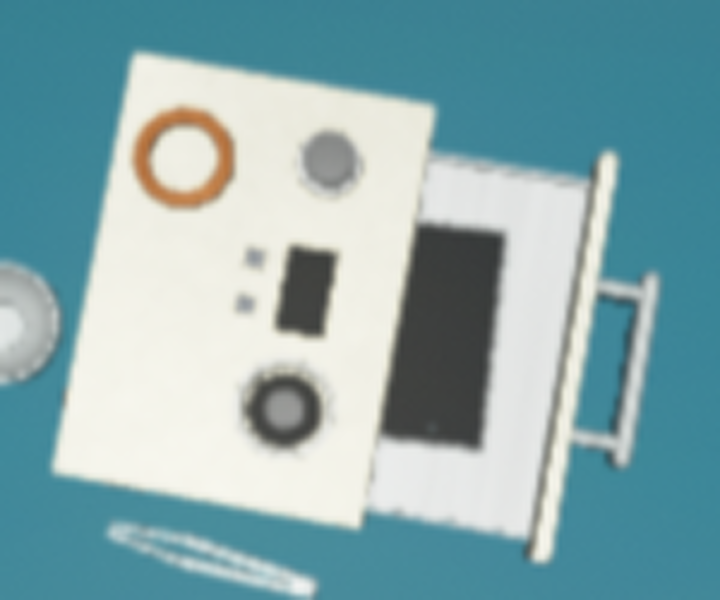

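The crop confirms the layout: the well is at crop (285,408) and the bar runs from (652,280) to (622,462). The box's +x is at about 80° in world. Plan: turn the tool so that tool y lies along the box's +x, shut the gripper, and travel high to the front of the bar.

Call:
{"op": "jog_arm", "data": {
  "deltas": [
    [0,0,-0.09,0,0,0,0],
    [0,0,-0.09,0,0,0,0],
    [0,0,-0.09,0,0,0,0],
    [0,0,0,-1.5,-3.2,0,0],
    [0,0,0,-1.5,-3.2,0,0],
    [0,0,0,-1.5,-3.2,0,0],
    [0,0,0,-1.5,-3.2,0,0],
    [0,0,0,-1.5,-3.2,0,0],
    [0,0,0,-1.5,-3.2,0,0],
    [0,0,0,-1.5,-3.2,0,0],
    [0,0,0,-1.5,-3.2,0,0],
    [0,0,0,-1.5,-3.2,0,0]
  ]
}}

```text
t: 1.1
tool_pos: [0.351, 0.2562, 0.2528]
tool_rot: [-0.27, -3.13, 0.0]
contact_force: [0.5, -0.1, 0.4]
opening: -0.0002
```

Call:
{"op": "jog_arm", "data": {
  "deltas": [
    [0,0,0,-1.5,-3.2,0,0],
    [0,0,0,-1.5,-3.2,0,0],
    [0,0,0,-1.5,-3.2,0,0],
    [0,0,0,-1.5,-3.2,0,0],
    [0,0,0,-1.5,-3.2,0,0],
    [0,0,0,-1.5,-3.2,0,0],
    [0,0,0,-1.5,-3.2,0,0],
    [0,0,0,-1.5,-3.2,0,0],
    [0,0,0,-1.5,-3.2,0,0],
    [0,0,0,0,0,0,0]
  ]
}}

```text
t: 1.93
tool_pos: [0.4352, -0.0538, 0.2529]
tool_rot: [-0.281, -3.129, 0.003]
contact_force: [1.3, 1.4, -0.2]
opening: -0.0
```

Run:
```python
from h import *
import pickle
o=ctrl.get_obs(); im,d=vision.get_image('wrist'); pickle.dump((o,im,d),open('w1.pkl','wb'))
cv2.imwrite('pics/w1.png',cv2.resize(im[:,:,::-1],(800,600)))
```

```text
(no output)
```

View pics/w1.png

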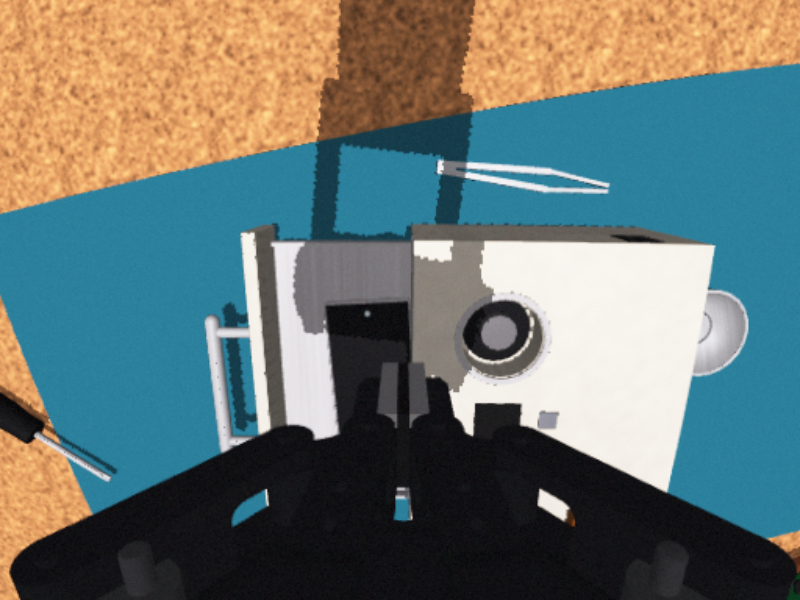

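The wrist view shows the key cap at (498,331), the bar from about (211,320) to (223,442), and the housing's top edge from (413,240) to (714,245). All gripper travel is clear.

Run:
```python
from h import *
import pickle
np.set_printoptions(precision=4,suppress=True)
o,im,d=pickle.load(open('w1.pkl','rb'))
px=np.array([[498,331],[211,320],[223,442],[413,240],[714,245]])*.64
P=onplane('wrist',px,[.093,.0465,.0465,.105,.105],o); print(P)
print(world('wrist',px[:1],[d[int(px[0,1]),int(px[0,0])]],o))
a=np.arctan2(*(P[4]-P[3])[[1,0]]); print(np.degrees(a))
Rm=R.from_rotvec(o['tool_rot']).as_matrix(); print(np.degrees(np.arctan2(Rm[1,1],Rm[0,1])))
for key in (P[0],np.array([.4725,0,.093])):
  a=np.radians(80); ux=np.array([np.cos(a),np.sin(a),0]); uy=np.array([-ux[1],ux[0],0])
  b=key+.035*ux-.065*uy; home=b-.135*ux; print('box',b,'home bar',home, 'out', [(home-p)@ux for p in P[1:3]])
```

```text
[[ 0.4707  0.0015  0.093 ]
 [ 0.4419 -0.1994  0.0465]
 [ 0.5429 -0.2205  0.0465]
 [ 0.4029 -0.0415  0.105 ]
 [ 0.4364  0.1352  0.105 ]]
[[0.4705 0.0014 0.0937]]
79.26960360952086
79.73274536254907
box [0.5408 0.0247 0.093 ] home bar [ 0.5174 -0.1083  0.093 ] out [np.float64(0.10290786624460913), np.float64(0.10608198649117538)]
box [0.5426 0.0232 0.093 ] home bar [ 0.5191 -0.1098  0.093 ] out [np.float64(0.10172260615175206), np.float64(0.1048967263983183)]
```

Call:
{"op": "jog_arm", "data": {
  "deltas": [
    [0,0,0,-1.5,-3.2,0,0],
    [0,0,0,-1.5,-3.2,0,0],
    [0,0,0,-1.5,-3.2,0,0],
    [0,0,0,-1.5,-3.2,0,0],
    [0,0,0,-1.5,-3.3,0,0],
    [0,0,0,-1.5,-3.3,0,0],
    [0,0,0,0,0,0,0]
  ]
}}

```text
t: 2.57
tool_pos: [0.4907, -0.2593, 0.2525]
tool_rot: [-0.276, -3.129, 0.002]
contact_force: [0.3, 0.8, 0.2]
opening: -0.0003
```

Call:
{"op": "jog_arm", "data": {
  "deltas": [
    [0,0,0,0,0,3,0],
    [0,0,0,0,0,3.5,0],
    [0,0,0,0,0,3.5,0],
    [0,0,0,0,0,3.5,0],
    [0,0,0,0,0,3.5,0],
    [0,0,0,0,0,2,0],
    [0,0,0,0,0,1.2,0],
    [0,0,0,0,0,0,0]
  ]
}}

```text
t: 3.23
tool_pos: [0.4882, -0.2531, 0.048]
tool_rot: [-0.269, -3.124, -0.006]
contact_force: [-0.3, 0.6, -1.1]
opening: 0.0001
```

Call:
{"op": "jog_arm", "data": {
  "deltas": [
    [0,0,0,0,0.7,0,0],
    [0,0,0,0,0.5,0,0],
    [0,0,0,0,0.2,0,0],
    [0,0,0,0,0.2,0,0],
    [0,0,0,0,0.2,0,0],
    [0,0,0,0,0.2,0,0],
    [0,0,0,0,0.2,0,0],
    [0,0,0,0,0.2,0,0],
    [0,0,0,0,0.2,0,0],
    [0,0,0,0,0.2,0,0],
    [0,0,0,0,0.2,0,0],
    [0,0,0,0,0.2,0,0]
  ]
}}

```text
t: 4.23
tool_pos: [0.4956, -0.2244, 0.0514]
tool_rot: [0.271, 3.13, -0.001]
contact_force: [-0.3, -2.7, 0.2]
opening: -0.0002
```

Call:
{"op": "jog_arm", "data": {
  "deltas": [
    [0,0,0,0,0.3,0,0],
    [0,0,0,0,0.3,0,0],
    [0,0,0,0,0.3,0,0],
    [0,0,0,0,0.3,0,0],
    [0,0,0,0,0.3,0,0],
    [0,0,0,0,0.3,0,0],
    [0,0,0,0,0.3,0,0],
    [0,0,0,0,0.3,0,0],
    [0,0,0,0,0.3,0,0],
    [0,0,0,0,0.3,0,0],
    [0,0,0,0,0.3,0,0],
    [0,0,0,0,0.3,0,0]
  ]
}}

```text
t: 5.23
tool_pos: [0.5019, -0.1885, 0.0514]
tool_rot: [0.271, 3.13, -0.0]
contact_force: [2.7, -2.8, 0.3]
opening: 0.0003
```

Call:
{"op": "jog_arm", "data": {
  "deltas": [
    [0,0,0,0,0.35,0,0],
    [0,0,0,0,0.35,0,0],
    [0,0,0,0,0.35,0,0],
    [0,0,0,0,0.35,0,0],
    [0,0,0,0,0.35,0,0],
    [0,0,0,0,0.35,0,0],
    [0,0,0,0,0.35,0,0],
    [0,0,0,0,0.35,0,0],
    [0,0,0,0,0.35,0,0],
    [0,0,0,0,0.35,0,0],
    [0,0,0,0,0.3,0,0],
    [0,0,0,0,0.2,0,0]
  ]
}}

```text
t: 6.23
tool_pos: [0.5085, -0.1488, 0.0512]
tool_rot: [-0.271, -3.129, -0.0]
contact_force: [0.5, -2.1, -0.1]
opening: 0.0003
```

Call:
{"op": "jog_arm", "data": {
  "deltas": [
    [0,0,0,0,0.2,0,0],
    [0,0,0,0,0.2,0,0],
    [0,0,0,0,0.2,0,0],
    [0,0,0,0,0.2,0,0],
    [0,0,0,0,0.15,0,0],
    [0,0,0,0,0.1,0,0],
    [0,0,0,0,0.1,0,0],
    [0,0,0,0,0.1,0,0]
  ]
}}

```text
t: 6.9
tool_pos: [0.5107, -0.1369, 0.0513]
tool_rot: [-0.271, -3.13, -0.0]
contact_force: [1.2, -2.0, 1.0]
opening: 0.0002
```

Call:
{"op": "jog_arm", "data": {
  "deltas": [
    [0,0,0,0,0.1,0,0],
    [0,0,0,0,0.1,0,0],
    [0,0,0,0,0.1,0,0],
    [0,0,0,0,0.1,0,0]
  ]
}}

```text
t: 7.23
tool_pos: [0.5114, -0.133, 0.0513]
tool_rot: [-0.271, -3.13, 0.0]
contact_force: [0.7, -2.0, 0.4]
opening: -0.0001
```

Call:
{"op": "jog_arm", "data": {
  "deltas": [
    [0,0,0,0,0.05,0,0],
    [0,0,0,0,0.05,0,0],
    [0,0,0,0,0.05,0,0]
  ]
}}

```text
t: 7.48
tool_pos: [0.5117, -0.1315, 0.0512]
tool_rot: [-0.271, -3.13, 0.0]
contact_force: [1.3, -2.6, -0.7]
opening: -0.0004
```

Call:
{"op": "jog_arm", "data": {
  "deltas": [
    [0,0,0,0,0.05,0,0],
    [0,0,0,0,0.05,0,0]
  ]
}}

```text
t: 7.65
tool_pos: [0.5119, -0.1306, 0.0513]
tool_rot: [0.271, 3.13, -0.0]
contact_force: [1.7, -2.2, -0.1]
opening: 0.0002
```

Call:
{"op": "jog_arm", "data": {
  "deltas": [
    [0,0,0,0,0.05,0,0],
    [0,0,0,0,0.05,0,0]
  ]
}}

```text
t: 7.82
tool_pos: [0.512, -0.1296, 0.0513]
tool_rot: [0.271, 3.13, -0.0]
contact_force: [1.3, -1.4, -0.4]
opening: -0.0002
```

Call:
{"op": "jog_arm", "data": {
  "deltas": [
    [0,0,0,0,0.05,0,0],
    [0,0,0,0,0.05,0,0]
  ]
}}

```text
t: 7.98
tool_pos: [0.5122, -0.1286, 0.0513]
tool_rot: [-0.271, -3.13, 0.0]
contact_force: [0.7, -2.7, -0.7]
opening: -0.0001
```

Call:
{"op": "jog_arm", "data": {
  "deltas": [
    [0,0,0,0,0.05,0,0],
    [0,0,0,0,0.05,0,0]
  ]
}}

```text
t: 8.15
tool_pos: [0.5124, -0.1276, 0.0513]
tool_rot: [-0.271, -3.13, 0.0]
contact_force: [1.7, -2.3, -0.2]
opening: -0.0003
```

Run:
```python
from h import *
o=ctrl.get_obs(); print(o['contact_force'])
im,d=vision.get_image('top')
a=cv2.resize(im[120:245,195:345,::-1],(720,600),interpolation=cv2.INTER_CUBIC)
cv2.imwrite('pics/t2.png',a)
```

```text
[ 1.68730191 -2.30369489 -0.18493676]
```

View pics/t2.png

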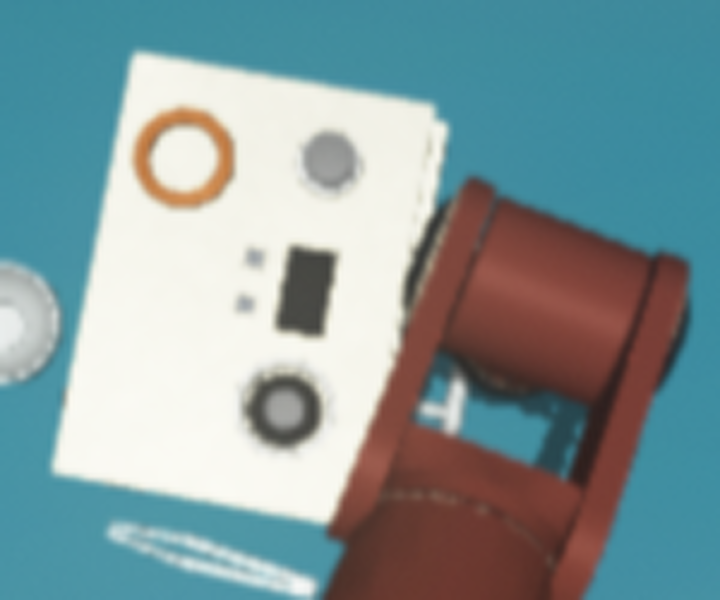

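The box has not moved: its corner, the keys and the tape are at the same pixels as before. The tray is almost home, so I continue in small steps until the force rises.

Call:
{"op": "jog_arm", "data": {
  "deltas": [
    [0,0,0,0,0.05,0,0],
    [0,0,0,0,0.05,0,0]
  ]
}}

```text
t: 8.37
tool_pos: [0.5124, -0.1273, 0.0513]
tool_rot: [-0.27, -3.13, 0.003]
contact_force: [-1.2, -6.4, -1.2]
opening: 0.0002
```

Call:
{"op": "jog_arm", "data": {
  "deltas": [
    [0,0,0,0,0.05,0,0],
    [0,0,0,0,0.05,0,0]
  ]
}}

```text
t: 8.53
tool_pos: [0.5125, -0.1272, 0.0514]
tool_rot: [-0.27, -3.13, 0.006]
contact_force: [-0.5, -9.8, -0.9]
opening: 0.0
```

Call:
{"op": "jog_arm", "data": {
  "deltas": [
    [0,0,0,0,0.05,0,0],
    [0,0,0,0,0.05,0,0]
  ]
}}

```text
t: 8.7
tool_pos: [0.5125, -0.127, 0.0514]
tool_rot: [-0.27, -3.13, 0.009]
contact_force: [-1.6, -12.9, -1.2]
opening: -0.0001
```

The tray is firmly home: the force rose to 13 N with no further motion. I back off and rise.

Call:
{"op": "jog_arm", "data": {
  "deltas": [
    [0,0,0,0,-0.5,0,0],
    [0,0,0,0,-1,0,0],
    [0,0,0,0,-1.5,0,0],
    [0,0,0,0,-1,0,0],
    [0,0,0,0,0,-2.5,0],
    [0,0,0,0,0,-3,0],
    [0,0,0,0,0,-3,0],
    [0,0,0,0,0,-3,0],
    [0,0,0,0,0,-3,0],
    [0,0,0,0,0,-1,0],
    [0,0,0,0,0,0,0]
  ]
}}

```text
t: 9.62
tool_pos: [0.5076, -0.165, 0.21]
tool_rot: [0.271, 3.124, -0.003]
contact_force: [0.2, 0.3, 0.8]
opening: -0.0001
```

Call:
{"op": "jog_arm", "data": {
  "deltas": [
    [0,0,0,1.3,3.1,0,0],
    [0,0,0,1.3,3.1,0,0],
    [0,0,0,1.3,3.1,0,0],
    [0,0,0,1.3,3.2,0,0],
    [0,0,0,1.3,3.2,0,0],
    [0,0,0,0,0,0,0],
    [0,0,0,0,0,0,0]
  ]
}}

```text
t: 10.2
tool_pos: [0.4675, 0.0031, 0.2037]
tool_rot: [-0.266, -3.126, -0.0]
contact_force: [-0.1, -0.9, 1.2]
opening: 0.0001
```

Run:
```python
from h import *
import pickle
o=ctrl.get_obs(); im,d=vision.get_image('wrist'); pickle.dump((o,im,d),open('w2.pkl','wb')); print(o['tool_pos'],o['tool_rot'])
cv2.imwrite('pics/w2.png',cv2.resize(im[:,:,::-1],(800,600)))
```

```text
[0.46754045 0.00309248 0.20373935] [-2.65813836e-01 -3.12645912e+00 -4.58407223e-04]
```

View pics/w2.png

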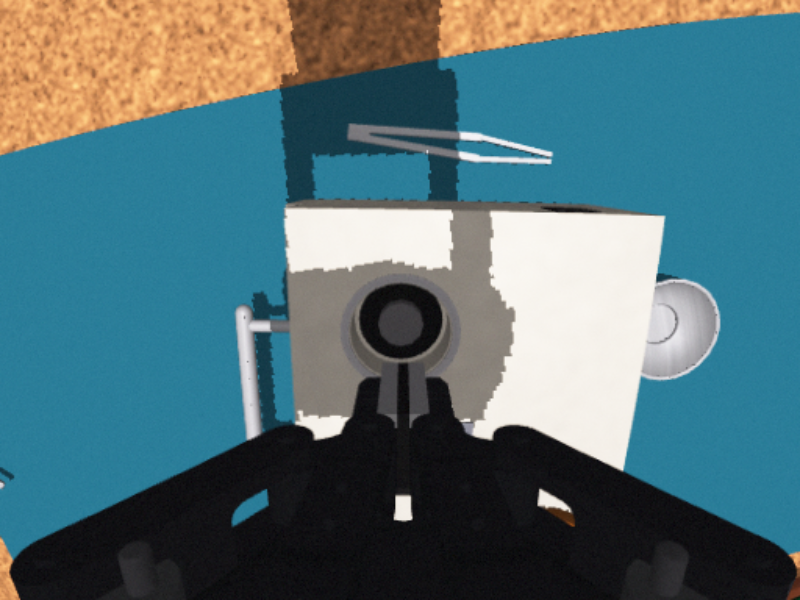

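The key cap is at (401,323), the mouth ring is centred near (401,328), and the tray's panel is flush with the front.

Run:
```python
from h import *
import pickle
np.set_printoptions(precision=4,suppress=True)
o,im,d=pickle.load(open('w2.pkl','rb'))
px=np.array([[401,323],[341,328],[461,328]])*.64
P=onplane('wrist',px,[.093,.105,.105],o); print(P)
Rm=R.from_rotvec(o['tool_rot']); print(world('wrist',px[:1],[d[int(px[0,1]),int(px[0,0])]],o))
print('tool-frame key',Rm.inv().apply(P[0]-o['tool_pos'])); o2=ctrl.get_obs(); print(o2['tool_pos'],Rm.inv().apply(np.r_[.4712,.001,.093]-o2['tool_pos']))
```

```text
[[ 0.4712  0.0023  0.093 ]
 [ 0.4651 -0.0266  0.105 ]
 [ 0.4751  0.0318  0.105 ]]
[[0.4714 0.0023 0.0926]]
tool-frame key [-0.0042 -0.0001  0.1107]
[0.468  0.0021 0.2042] [-0.0037 -0.0005  0.1112]
```

Call:
{"op": "jog_arm", "data": {
  "deltas": [
    [0,0,0,-0.37,0,1,0],
    [0,0,0,0,0,2,0],
    [0,0,0,0,0,2,0],
    [0,0,0,0,0,1.5,0],
    [0,0,0,0,0,0,0],
    [0,0,0,0,0,0,0],
    [0,0,0,0,0,0,0]
  ]
}}

```text
t: 10.83
tool_pos: [0.4732, 0.0002, 0.1416]
tool_rot: [0.273, 3.129, -0.0]
contact_force: [0.1, -0.2, -0.7]
opening: 0.0006
```

Call:
{"op": "jog_arm", "data": {
  "deltas": [
    [0,0,0,0.2,0.1,0,0],
    [0,0,0,0,0,0.7,0],
    [0,0,0,0,0,0.7,0],
    [0,0,0,0,0,0.5,0],
    [0,0,0,0,0,0.3,0],
    [0,0,0,0,0,0,0]
  ]
}}

```text
t: 11.33
tool_pos: [0.47, 0.0026, 0.118]
tool_rot: [-0.271, -3.128, -0.0]
contact_force: [0.2, 0.1, -0.7]
opening: -0.0001
```

Call:
{"op": "jog_arm", "data": {
  "deltas": [
    [0,0,0,0,0,0.2,0],
    [0,0,0,0,0,0.1,0],
    [0,0,0,0,0,0.1,0],
    [0,0,0,0,0,0,0]
  ]
}}

```text
t: 11.67
tool_pos: [0.4708, 0.0024, 0.1152]
tool_rot: [-0.271, -3.13, 0.0]
contact_force: [-0.0, 0.0, 0.8]
opening: 0.0
```

Call:
{"op": "jog_arm", "data": {
  "deltas": [
    [0,0,0,0,0,0.1,0],
    [0,0,0,0,0,0.1,0],
    [0,0,0,0,0,0.1,0],
    [0,0,0,0,0,0,0]
  ]
}}

```text
t: 12.0
tool_pos: [0.471, 0.0024, 0.1125]
tool_rot: [0.271, 3.129, 0.0]
contact_force: [-0.4, -0.1, 3.0]
opening: -0.0003
```

Call:
{"op": "jog_arm", "data": {
  "deltas": [
    [0,0,0,0,0,0.1,0],
    [0,0,0,0,0,0.1,0],
    [0,0,0,0,0,0,0]
  ]
}}

```text
t: 12.25
tool_pos: [0.471, 0.0024, 0.1105]
tool_rot: [0.271, 3.129, -0.0]
contact_force: [-1.2, -0.2, 4.1]
opening: -0.0
```

Call:
{"op": "jog_arm", "data": {
  "deltas": [
    [0,0,0,0,0,0.05,0],
    [0,0,0,0,0,0.05,0],
    [0,0,0,0,0,0,0]
  ]
}}

```text
t: 12.5
tool_pos: [0.4711, 0.0024, 0.11]
tool_rot: [0.271, 3.13, -0.0]
contact_force: [-2.1, 0.2, 5.7]
opening: 0.0001
```

Call:
{"op": "jog_arm", "data": {
  "deltas": [
    [0,0,0,0,0,0.05,0],
    [0,0,0,0,0,0.05,0],
    [0,0,0,0,0,0,0]
  ]
}}

```text
t: 12.75
tool_pos: [0.4711, 0.0024, 0.1099]
tool_rot: [-0.271, -3.13, 0.0]
contact_force: [-5.8, 1.5, 11.5]
opening: -0.0001
```

The key is bottomed: the force climbs to 11.5 N with no more travel. I rise straight up and clear.

Call:
{"op": "jog_arm", "data": {
  "deltas": [
    [0,0,0,0,0,-0.3,0],
    [0,0,0,0,0,-0.5,0],
    [0,0,0,0,0,-0.7,0],
    [0,0,0,0,0,-1,0],
    [0,0,0,0,0,-2,0],
    [0,0,0,0,0,-3,0],
    [0,0,0,0,0,-3,0],
    [0,0,0,0,0,-3,0],
    [0,0,0,0,0,-1,0],
    [0,0,0,0,0,0,0]
  ]
}}

```text
t: 13.58
tool_pos: [0.4725, 0.0022, 0.2575]
tool_rot: [0.27, 3.123, -0.001]
contact_force: [-0.1, -0.3, 0.2]
opening: 0.0
```

Call:
{"op": "jog_arm", "data": {
  "deltas": [
    [0,0,0,1.5,3.2,0,0],
    [0,0,0,1.5,3.2,0,0],
    [0,0,0,1.5,3.2,0,0],
    [0,0,0,1.5,3.2,0,0],
    [0,0,0,1.5,3.2,0,0],
    [0,0,0,1.5,3.2,0,0],
    [0,0,0,1,3.2,0,0],
    [0,0,0,0,3,0,0],
    [0,0,0,0,0,0,0],
    [0,0,0,0,0,0,0]
  ]
}}

```text
t: 14.42
tool_pos: [0.4148, 0.2704, 0.2508]
tool_rot: [-0.266, -3.127, 0.004]
contact_force: [-0.1, -0.9, -1.1]
opening: 0.0002
```

Run:
```python
from h import *
print(ctrl.get_obs()['contact_force'])
im,d=vision.get_image('top')
px=(np.array([[397,320]])*.64); print('key',world('top',px,[d[int(px[0,1]),int(px[0,0])]]))
cv2.imwrite('pics/t3.png',cv2.resize(im[120:245,195:345,::-1],(720,600),interpolation=cv2.INTER_CUBIC))
```

```text
[-0.05424932 -0.92162888 -1.07493121]
key [[4.73026793e-01 1.19319983e-04 9.31338956e-02]]
```

View pics/t3.png

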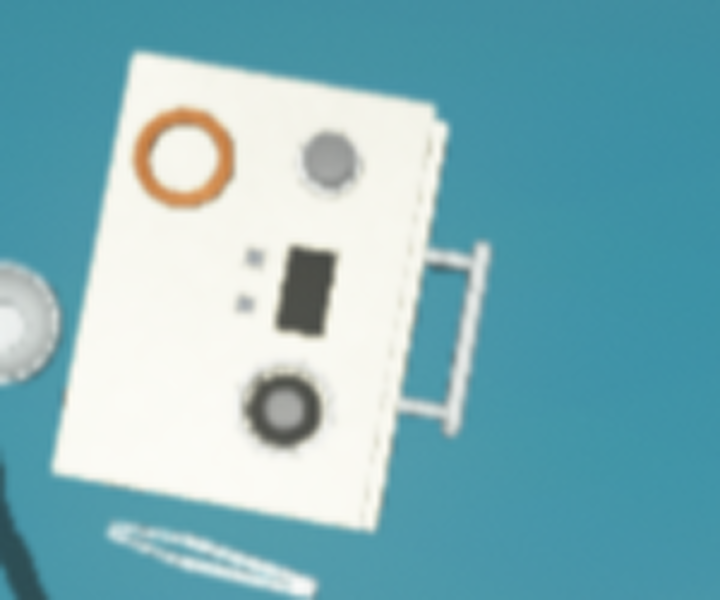

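The tray is home: its panel lies along the front edge, with the bar at about (470,340). The box, tape, dish, tweezers and stop key are at the same pixels as before, and the start key is back up at z = 0.093.

```bash
python3 -c "
from station import ctrl
print(ctrl.finish_job())"
```

```text
the job is handed in; nothing more can be done
None
```

I pushed the tray fully home, then pressed the start key fully down and let it come back up. I handed the job in at about 14.5 s.

- **Tray:** It slid in at 2–3 N. The force then rose to 13 N with almost no further motion, so it was against its stop.
- **Start key:** It took about 4 N at the end of its travel, then stopped moving at 11.5 N. While bottomed it also showed a sideways force of about 6 N.
- **Last checks:** The last top view shows the tray's panel against the housing. The start key top reads 93 mm above the bench, which is its up position. The box, tape, dish, tweezers and stop key are at the same pixels as in the first picture. The arm is clear of everything, with its force reading at noise level.
- **Not checked:** The phone can't be seen with the tray closed, so I only know that the gripper never went near it. I did not compare the driver, flux jar, bottle and mouse with the first picture, but the gripper never came down near them.

No check failed or disagreed.

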